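# Ready the descaler spray bottle beside the kettle

## Robot

A 6-joint arm with a two-finger parallel gripper is mounted at the origin on the work surface. World frame = base frame: x ahead of the robot, y to its left, z up, the work surface at z = 0. Lengths are in mm, angles in degrees, forces in N, time in s.
With the tool pointing down it reaches from about 300 to 850 mm from the base axis. Payload 4.2 kg.
Tool frame: the origin (TCP) lies midway between the tips of the shut fingers; the grasp point (between the pads) lies 19 mm behind it (env.hold_point_z is the z of the grasp point in the tool frame, in mm); z points along the fingers, y is the direction in which the jaws open and shut (so a half turn about z gives the same grasp; the last joint's range is limited). The gripper opens to 91 mm and grips with 3 to 60 N. Pads are 32 mm wide; open, the fingers measure 118 mm over their backs; the gripper's body (76 mm by 178 mm) begins 60 mm behind the grasp point.
Start: joints at [68.01, 18.312, 89.639, -0, 72.044, -1.146], TCP at [204.604, 537.383, 213.976] pointing down, gripper open.
Joint ranges: [-177.97, 177.97], [-48.28, 115.42], [12.27, 149.76], [-77.06, 257.06], [2.81, 150.46], [-146.56, 146.56]. Speed limits (degrees/s): [147.25, 147.25, 180, 180, 180, 180].

## Interface

Orientations are given as [roll, pitch, yaw] about the fixed x, y, z axes, in that order (R = Rz(yaw) Ry(pitch) Rx(roll)).
In Python, from workcell import env, grab_frame, camera_params, spotter gives the robot as it stands. The module is installed in compiled form; this text tells all that it offers.
- The arm moves only by the shell command python3 -m jog 'ROWS' [FORCE]. ROWS is text: rows parted by semicolons, each of 7 numbers parted by spaces: the turn, a rotation vector about the world's x, y, z in units of 5 degrees (1.0 is 5 degrees), then the shift along the world's x, y, z in units of 25 mm (1.0 is 25 mm), then the opening, from 0 (shut) to 1 (fully open). A call has 1 to 5 rows; each row is the pose to reach, as a shift and turn from the pose commanded when the call began; what a row does not reach only later rows make up. A row lasts 1/8 s, in which the tool goes at most 62.5 mm and 10.7 degrees, less where a joint would pass 70% of its speed; a pose out of reach is approached as far as the arm can. A call with a gripper value outside its range is refused whole. The fingers move at their own pace and stop on an object; FORCE is the grip in N (left out, the last holds). Time passes only in rows, so rows that repeat a pose let the fingers close. It gives the time, the measured TCP pose, the force and the opening at its end, in the units of the state.
- env.state(): the state, without advancing time (a new reading comes with each control period).
- grab_frame(name): name is "scene" or "top" or "wrist"; returns the picture (400x640x3 uint8, red, green, blue); there is no depth.
- camera_params(name): a dict with "K" (3x3 intrinsics, pixels), "rvec" (rotation vector, rad) and "tvec" (3), from world to camera coordinates, as OpenCV has them. Camera axes: x right, y down, z forward; pixel columns grow to the right and rows downward; lengths in mm; the calibration is good to about 2 mm. The wrist camera is an equidistant fisheye: a pixel r from the principal point sees the ray r / f radians off the axis. A picture is of the moment at which its call begins: read the wrist's pose just before it. camera_params takes no time and is no camera call; for the wrist camera it gives the pose at the moment of the call.
- env.job_done(): hands the job in, once; it reports no verdict.
Trained networks look in the newest picture that a camera, given by its name, has taken for a name from the list of things; names that differ only in an ending like _2 or _b are one class to them, and where a whole thing is asked for, a point or a joint stands for the part that bears it (a point fixed in the world has none). Each returns a list of dicts, best first, with "conf" (0 to 1); they miss things now and then, are a little off and sometimes report something else, mostly with a low value. They report only what shows in the picture. A call takes as long as a camera call. They do not tell look-alikes from the thing itself.
- spotter.look_for(query, camera): "box" ([left, top, width, height] in pixels, round what is visible of it).
- spotter.trace(query, camera): "region" (400x640 bool, what is visible of it) and "box" ([left, top, width, height] in pixels, round what is visible of it).
The state is a dict: "time_s": time; "qpos": joint angles; "qvel": joint speeds; "effort": joint torques, N m; "ee_pos": TCP position; "ee_rot": TCP orientation; "force": force on the tool from outside, world axes, zero at the start; "torque": the same for the moment, N m; "gripper_width": finger opening in mm.
Only numpy, scipy, OpenCV 4.12 (cv2) and the standard library are available. Lean on these libraries where they do the work, as an engineer would, in place of code of your own. Each camera call takes 0.05 s, during which the arm holds its last target. There are 200 camera calls.

## Task

Get the descaler bottle ready beside the kettle: swing the red clamp lever of the sliding bottle rest all the way out to unlock it, slide the rest until its black pointer lines up with the red mark on the rail, and swing the lever fully back to lock it there. Then take the closed spray bottle out of the steel rack, turn it well upside down for a second to mix it, and set it gently, right way up again, fully seated in the pocket of the sliding rest. Leave the kettle, ramekin, mesh filter and brush where they are.

Things in the scene. Friction and masses are not known exactly. Their poses are not given: they have to be found in the camera images.
- bottle: closed clear spray bottle, green band, white and red head, about 0.3 kg. Square body 54 x 54 x 120 mm, then neck and head, 181 mm in all. Origin: centre of its underside; z from there to the head; nozzle along -x, reaching 46 mm from the axis. It starts leaning back 30 deg in the steel rack, head up, nozzle on the upper side, y level. Grip its y faces 60 to 95 mm up, tool about square to its axis.
- rack_seat (a point): the centre of the pocket floor of the steel rack where the bottle starts, 50 mm above the board; x axis level, the way the rack's back leans away. The rack is fixed, its foot 130 x 110 mm; its pocket is built as the blue one (see cradle).
- cradle (a point): blue pocket of the sliding rest where the bottle ends. Origin: floor centre, 64 mm above the board; z along a seated bottle, leaning 30 deg from vertical to the rail's +y; y level, across the rail. A seated bottle has its origin and z on these. Back plate at x = 27 mm, 44 wide, up to z = 114; side cheeks 62 mm apart, 22 tall, lips flaring out up to z = 33; open in front (-x) and above.
- carriage (a joint): position of the sliding rest along its rail, 0 to 0.18 m, growing towards the rail's +y. Its friction is about 8 N. Move it only when the clamp is open. Body: grey plate 90 x 200 mm, its top 32 mm above the board.
- pointer (a point): tip of the black pointer, 6 mm wide, on the far (+x) edge of the sliding rest, 30 mm above the board; axes x across and y along the rail
- mark: red mark, a strip 20 mm across and 6 mm wide along the rail, on the rail's far (+x) flange; origin at its centre; y axis along the rail. The rest is at the mark when pointer and mark have the same y along the rail.
- clamp (a joint): angle of the red clamp lever: 0 = locked (it points along the rail to -y), 1.57 = unlocked, at its stop (it points to -x, at the robot). Swings level about the vertical axis through clamp_hub, clockwise from above as it opens, stays where it is left, turns with about 1 N at the knob.
- clamp_hub (a point): point on the lever's vertical axis, at the height to grip the knob; fixed on the sliding rest; x axis across the rail, y along it (the way of growing carriage values)
- clamp_knob (a point): the height to grip on the upright red knob at the lever's end: round, 18 mm across, 65 mm from the hub, its top 9 mm above this point, the lever arm's top 31 mm below it. The point lies 82 mm above the board.
- kettle: chrome kettle, 160 mm across, 186 mm tall, origin at the centre of its underside; leave alone
- ramekin: white ceramic ramekin, 84 mm across, 45 mm tall, origin at the centre of its underside; leave alone
- filter: kettle's mesh filter, 56 x 46 x 14 mm, lying flat, origin at the centre of its underside; leave alone
- brush: bamboo scrubbing brush, 205 mm long, 42 mm tall at most, lying bristles down, origin under its bristle block; leave alone
Mind the look-alikes: they are no part of the job. Of the things that look like the bottle, the largest one is meant.

How it is judged (in metres and radians):
On the way, in this order (a step that is already met when the one before it is completed fails the run):
1. the clamp lever is swung out (over 1.2 rad) while the rest is still where it was (within 20 mm) (value of joint clamp above 1.2 rad and distance of pointer from where it was at the start of the episode below 0.02 m), for 0.1 s.
2. the unlocked rest is slid to the mark, pointer within 10 mm of it (value of joint clamp above 0.6 rad and y of pointer in the frame of mark between -0.01 and 0.01 m), for 0.1 s.
3. the lever is swung back (below 0.2 rad) with the pointer within 10 mm of the mark (value of joint clamp below 0.2 rad and y of pointer in the frame of mark between -0.01 and 0.01 m), for 0.1 s.
4. the bottle is turned upside down in the air (its axis more than 2.4 rad, 137 deg, from upright) for 0.4 s (angle between bottle's own z axis and vertical above 2.4 rad and height (world z) of bottle above 0.2 m), for 0.4 s.
At the end, for the whole second after the job is handed in: The bottle rests, head up, in the pocket of the sliding rest (axis within 0.12 rad of the pocket's, origin within 8 mm sideways, 10 mm front to back and 6 mm in depth of the pocket floor's centre), still and released; the lever is locked (below 0.2 rad) and the pointer is within 10 mm of the mark (all of step 3 and angle between bottle's own z axis and vertical below 0.8 rad and angle between the z axis of bottle and the z axis of cradle, either way round below 0.12 rad and x of bottle in the frame of cradle between -0.01 and 0.008 m and y of bottle in the frame of cradle between -0.008 and 0.008 m and z of bottle in the frame of cradle between -0.006 and 0.006 m and linear speed of bottle below 0.02 m/s); the robot touches nothing.
It fails at once if a bystander is moved by more than 30 mm (distance of any of kettle, ramekin, filter, brush from where it was at the start of the episode above 0.03 m).
It fails at once if the bottle is dropped or slammed into the rest (faster than 0.6 m/s within 60 mm of its seat) (distance between bottle and cradle below 0.06 m and linear speed of bottle above 0.6 m/s).
It also fails if it takes over 72 s, if anything falls off the work surface, if the arm or the gripper's body presses on something with over 40 N, if the wrist force passes 120 N, or if a joint passes its speed limit or range.

## Working session

There is one attempt and no reset: what is moved stays moved. The work goes in short steps, Python scripts to look and compute and a shell command to move; the robot and the scene stay as the last step left them, time stands still between calls to the robot, and variables do not carry over. Pictures are saved under pics/ and viewed, about 8 in all and at most 12, crops included, and the job is handed in when it is done.

```bash
mkdir -p pics
cat > h.py <<'E'
import numpy as np, cv2
from workcell import env, grab_frame, camera_params, spotter
from scipy.spatial.transform import Rotation as R
def save(img,n): cv2.imwrite('pics/'+n,cv2.cvtColor(img,cv2.COLOR_RGB2BGR))
def ray(cam,u,v,p=None):
    p=p or camera_params(cam);K=np.array(p['K']);Rm=cv2.Rodrigues(np.array(p['rvec'],float))[0];t=np.array(p['tvec'],float).ravel()
    x=(u-K[0,2])/K[0,0];y=(v-K[1,2])/K[1,1]
    if cam=='wrist':
        r=np.hypot(x,y);s=np.sin(r)/max(r,1e-9);d=np.array([x*s,y*s,np.cos(r)])
    else: d=np.array([x,y,1.])
    return -Rm.T@t,Rm.T@d
def atz(cam,u,v,z,p=None):
    c,d=ray(cam,u,v,p);return c+d*(z-c[2])/d[2]
def proj(cam,P,p=None):
    p=p or camera_params(cam);K=np.array(p['K']);Rm=cv2.Rodrigues(np.array(p['rvec'],float))[0];t=np.array(p['tvec'],float).ravel()
    q=np.atleast_2d(P)@Rm.T+t
    if cam=='wrist':
        r=np.hypot(q[:,0],q[:,1]);th=np.arctan2(r,q[:,2]);s=th/np.maximum(r,1e-9);x,y=q[:,0]*s,q[:,1]*s
    else: x,y=q[:,0]/q[:,2],q[:,1]/q[:,2]
    return np.c_[x*K[0,0]+K[0,2],y*K[1,1]+K[1,2]]
E
python3 - <<'E'
from h import *
np.set_printoptions(precision=1,suppress=True)
for c in ['scene','top']:
    save(grab_frame(c),c+'0.png')
    print(c,ray(c,320,200))
    for q in ['bottle','cradle','clamp_knob','mark','pointer','kettle','ramekin','filter','brush','carriage']:
        for r in spotter.look_for(q,c)[:4]: print(q,round(r['conf'],2),np.round(r['box']))
print(env.state())
E
```

```text
scene (array([1458.8, -149.6, 1225.3]), array([-0.6,  0.1, -0.8]))
bottle 0.83 [186. 158.  43.  22.]
bottle 0.76 [204. 176.  34.  45.]
bottle 0.58 [133. 203.  33.  37.]
cradle 0.7 [292. 168.  85.  53.]
clamp_knob 0.56 [294. 193.  26.  12.]
pointer 0.77 [291. 171.  86.  50.]
kettle 0.96 [445. 133.  69.  73.]
ramekin 0.66 [297. 246.  30.  29.]
ramekin 0.59 [206. 176.  36.  42.]
ramekin 0.2 [255. 252.  28.  21.]
filter 0.67 [258. 252.  26.  21.]
brush 0.85 [398. 228.  18.  62.]
carriage 0.69 [291. 169.  84.  54.]
top (array([ 409.5,   29.2, 1700.2]), array([ 0.1, -0. , -1. ]))
bottle 0.92 [393. 174.  29.  40.]
bottle 0.61 [446. 190.  28.  36.]
bottle 0.6 [399. 244.  35.  30.]
cradle 0.7 [271. 186.  70.  28.]
cradle 0.48 [319. 197.  27.  12.]
clamp_knob 0.72 [270. 186.  74.  30.]
pointer 0.68 [271. 186.  72.  27.]
kettle 0.92 [153. 175.  52.  61.]
ramekin 0.69 [322. 136.  22.  26.]
ramekin 0.19 [322. 197.  22.  10.]
filter 0.55 [358. 151.  16.  12.]
brush 0.6 [249. 114.  25.  51.]
carriage 0.89 [270. 185.  72.  27.]
carriage 0.68 [320. 197.  23.  13.]
{'time_s': 1.1, 'qpos': array([68. , 18.3, 89.6,  0. , 72. , -1.1]), 'qvel': array([-0. , -0. , -0.1,  0. ,  0.1,  0. ]), 'effort': array([ -0. , -41.2, -23.2,   0.1,   0. ,  -0. ]), 'ee_pos': array([204.6, 537.4, 214. ]), 'ee_rot': array([180. ,  -0. , 159.2]), 'force': array([-0.5,  0.4,  0.8]), 'torque': array([ 0., -0., -0.]), 'gripper_width': 91.21051224910929}
```

```bash
ls pics
```

```text
scene0.png
top0.png
```

View pics/scene0.png

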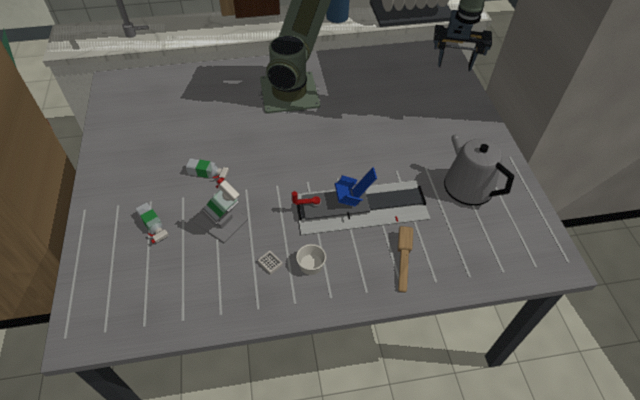

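View pics/top0.png

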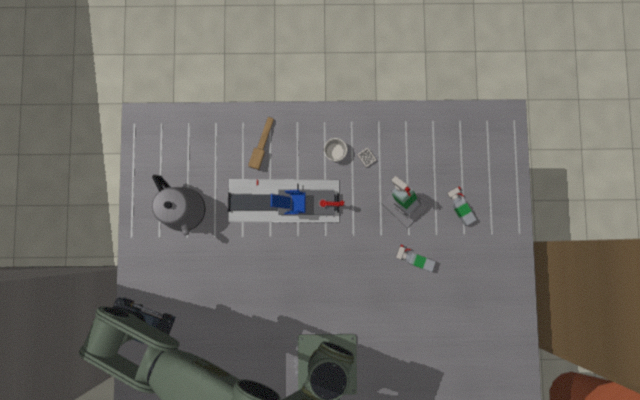

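The scene shows the rack bottle at about (222,200), with look-alikes lying at (205,169) and (152,222). In the top view these are (403,195), (417,259) and (463,207). The rest is at (290,202), the lever at (331,204), the mark at (257,183) and the kettle at (178,206). The bottle in the steel rack is the one leaning head-up; I'll confirm that in an enlarged crop.

Run:
```python
from h import *
np.set_printoptions(precision=1,suppress=True)
t=cv2.imread('pics/top0.png');s=cv2.imread('pics/scene0.png')
a=cv2.resize(t[170:230,222:350],(768,360),interpolation=cv2.INTER_CUBIC)
b=cv2.resize(t[165:275,380:485],(384,402),interpolation=cv2.INTER_CUBIC)[:240]
b=cv2.resize(t[170:230,380:476],(384,240),interpolation=cv2.INTER_CUBIC)
c=cv2.resize(s[150:244,130:280],(384,240),interpolation=cv2.INTER_CUBIC)
cv2.imwrite('pics/crop1.png',np.vstack([a,np.hstack([b,c])]))
hsv=cv2.cvtColor(t,cv2.COLOR_BGR2HSV)
red=(((hsv[...,0]<8)|(hsv[...,0]>172))&(hsv[...,1]>130)&(hsv[...,2]>60)).astype(np.uint8)
n,l,st,ce=cv2.connectedComponentsWithStats(red)
for i in range(1,n):
    if 100<ce[i][1]<280 and 120<ce[i][0]<530: print(st[i],ce[i],atz('top',*ce[i],0)[:2],atz('top',*ce[i],82)[:2])
for nme,u,v,z in [('railL',228,202,10),('railR',340,202,10),('pointer',299,187,30),('rack corner bottom',407,225,4),('rackR',428,208,4)]: print(nme,atz('top',u,v,z))
print(camera_params('top')['K'])
```

```text
[257 182   1   2   2] [257.  182.5] [646.2 247.4] [634.8 236.9]
[405 187   5   9  21] [407.5 190.5] [ 611.2 -300.3] [ 601.5 -284.4]
[459 187   1   2   2] [459.  187.5] [ 620.4 -488.4] [ 610.2 -463.4]
[459 193   3   2   5] [459.8 193.6] [ 598.  -490.5] [ 588.9 -465.4]
[320 200  24   7 114] [331.  203.2] [567.8 -21.2] [560.1 -18.8]
[401 245   2   1   2] [401.5 245. ] [ 413.8 -273.3] [ 413.6 -258.7]
[405 249   5   2   6] [406.8 249.3] [ 398.1 -292.1] [ 398.7 -276.6]
railL [574.9 350.6  10. ]
railR [570.8 -53.5  10. ]
pointer [624.3  93.3  30. ]
rack corner bottom [ 485.5 -294.4    4. ]
rackR [ 546.3 -372.1    4. ]
[[470.4   0.  318.6]
 [  0.  470.4 204.7]
 [  0.    0.    1. ]]
```

View pics/crop1.png

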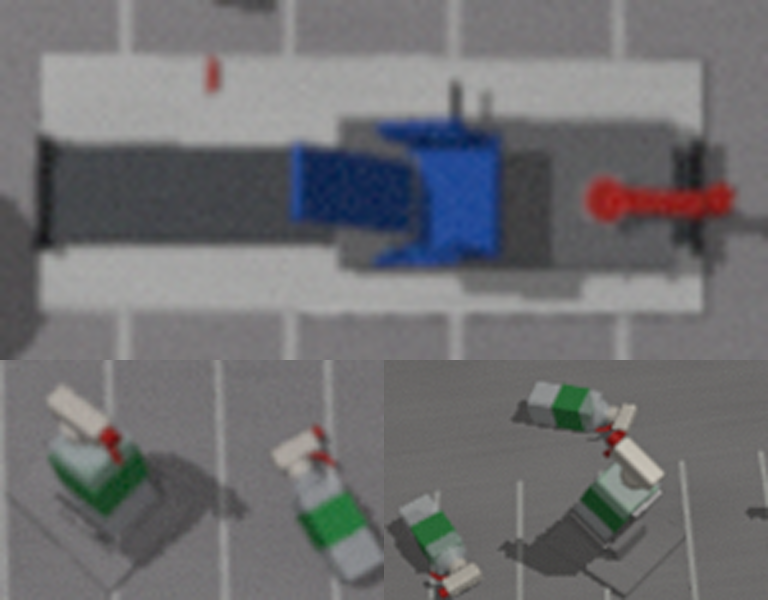

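The crops show the rack bottle leaning at (100,470) in the lower-left panel; both look-alikes lie flat, so the racked one is meant. In the upper panel the lever hub is at (605,200) and the knob at (722,198). The pointer is at (456,100) and the mark at (213,75), about 150 mm away towards +y. Next I'll move above the lever for a wrist look.

```bash
python3 -m jog '0 0 2 6 -10.7 3 1;0 0 2 6 -10.7 3 1;0 0 2 6 -10.7 3 1;0 0 2 6 -10.7 3 1;0 0 2 6 -10.7 3 1' 15; python3 -m jog '0 0 2.16 5.8 -10.8 2.4 1;0 0 2.16 5.8 -10.8 2.4 1;0 0 2.16 5.8 -10.8 2.4 1;0 0 2.16 5.8 -10.8 2.4 1;0 0 2.16 5.8 -10.8 2.4 1'
python3 - <<'E'
from h import *
np.set_printoptions(precision=1,suppress=True)
print(env.state()['ee_pos'],env.state()['ee_rot'])
p=camera_params('wrist');f=grab_frame('wrist');save(f,'w1.png');np.save('w1.npy',p,allow_pickle=True)
print(p['K'],ray('wrist',320,200,p))
E
```

```text
time_s: 1.72
ee_pos: [353.7, 270.9, 288.9]
ee_rot: [180.0, 0.0, 169.2]
force: [1.2, 0.5, -0.0]
gripper_width: 91.0
time_s: 2.35
ee_pos: [494.3, 8.9, 347.1]
ee_rot: [180.0, 0.1, 179.9]
force: [1.0, 0.2, 0.0]
gripper_width: 91.1
[494.3   8.9 347.1] [180.    0.1 179.9]
[[309.7   0.  319. ]
 [  0.  309.7 200. ]
 [  0.    0.    1. ]] (array([425.5,   9.8, 518.5]), array([ 0.2,  0. , -1. ]))
```

View pics/w1.png

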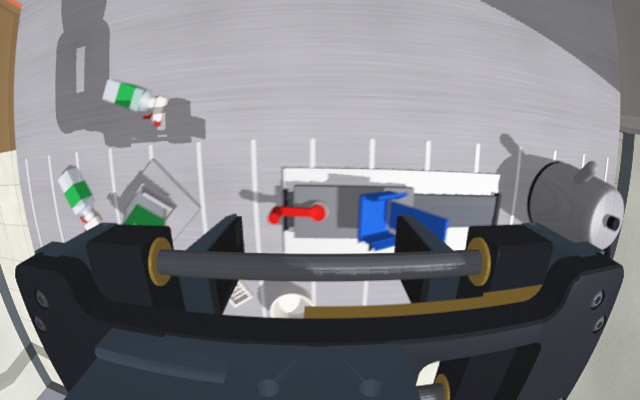

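The wrist view (up is −x, right is +y) shows the knob at about (274,216) and the hub at (318,212). The rack is at (145,215) with its foot corner at (150,160).

Run:
```python
from h import *
np.set_printoptions(precision=1,suppress=True)
p=np.load('w1.npy',allow_pickle=True).item()
im=cv2.imread('pics/w1.png');hsv=cv2.cvtColor(im,cv2.COLOR_BGR2HSV)
red=(((hsv[...,0]<8)|(hsv[...,0]>172))&(hsv[...,1]>130)&(hsv[...,2]>60)).astype(np.uint8)
sub=red[195:235,260:335]
for r in sub[::2]: print(''.join('#' if x else '.' for x in r))
for n,u,v,z in [('knobtop',274,216,88),('hub51',318,212,51),('hub60',318,212,60),('railcorner',283,168,8),('railcorner',499,175,8)]: print(n,atz('wrist',u,v,z,p))
for n,u,v,z in [('knobtop',342.3,203,88),('hub51',322.8,203.3,51),('mark',257.4,182.5,8),('mark',257.4,182.5,20),('ptr',298,186.5,30)]: print(n,atz('top',u,v,z))
```

```text
...........................................................................
...........................................................................
...........................................................................
...........................................................................
...........................................................................
.......................................................#####...............
...............##########################...........###########............
.............####################################################..........
............#####################################################..........
...........#######################################################.........
.........########################################################..........
.........###########..............................###############..........
.........###########.................................##########............
..........#########........................................................
............####...........................................................
...........................................................................
...........................................................................
...........................................................................
...........................................................................
...........................................................................
knobtop [558.6 -55.7  88. ]
hub51 [563.4   8.7  51. ]
hub60 [560.7   8.7  60. ]
railcorner [499.5 -49.7   8. ]
railcorner [506.7 349.7   8. ]
knobtop [559.8 -57.6  88. ]
hub51 [562.9   9.1  51. ]
mark [645.1 244.9   8. ]
mark [643.4 243.4  20. ]
ptr [626.1  96.9  30. ]
```

```bash
python3 -m jog '0 0 0 2.67 -2.6 -2 1;0 0 0 2.67 -2.6 -4 1;0 0 0 2.67 -2.6 -6 1;0 0 0 2.67 -2.6 -8 1;0 0 0 2.67 -2.6 -9 1'; python3 -m jog '0 0 0 0 0 -1.2 1;0 0 0 0 0 -2.36 0.8;0 0 0 0 0 -2.36 0.15;0 0 0 0 0 -2.36 0;0 0 0 0 0 -2.36 0' 15;python3 -m jog '0 0 0 0 0 0 0;0 0 0 0 0 0 0'
```

```text
time_s: 3.02
ee_pos: [558.4, -53.9, 117.9]
ee_rot: [180.0, -0.3, 179.9]
force: [0.8, -0.5, 0.2]
gripper_width: 91.2
time_s: 3.65
ee_pos: [561.5, -54.2, 63.9]
ee_rot: [-180.0, 0.2, 180.0]
force: [-0.6, 0.2, -0.0]
gripper_width: 54.1
time_s: 3.9
ee_pos: [560.7, -54.2, 62.9]
ee_rot: [-180.0, 0.1, 180.0]
force: [0.2, 0.4, -0.1]
gripper_width: 34.4
```

```bash
python3 -m jog '0 0 0 0 0 0 0;0 0 0 0 0 0 0;0 0 0 0 0 0 0;0 0 0 0 0 0 0'
```

```text
time_s: 4.4
ee_pos: [560.5, -55.2, 62.5]
ee_rot: [-179.9, 0.0, 180.0]
force: [-0.6, -5.8, 2.3]
gripper_width: 17.5
```

```bash
python3 -m jog '0 0 0 -0.8 0.11 0 0;0 0 0 -1.52 0.47 0 0;0 0 0 -2.09 1.03 0 0;0 0 0 -2.45 1.75 0 0;0 0 0 -2.56 2.62 0 0';  python3 -m jog '0 0 0 0 0 0 0;0 0 0 0 0 0 0'
```

```text
time_s: 5.03
ee_pos: [492.4, 10.5, 62.3]
ee_rot: [-179.9, -0.4, 179.9]
force: [-4.4, -6.1, 3.7]
gripper_width: 17.4
time_s: 5.28
ee_pos: [492.5, 12.1, 62.1]
ee_rot: [179.9, -0.5, 179.9]
force: [-7.8, -1.7, 6.9]
gripper_width: 17.6
```

Run:
```python
from h import *
np.set_printoptions(precision=1,suppress=True)
p=camera_params('wrist');w=grab_frame('wrist');save(w,'w2.png');np.save('w2.npy',p,allow_pickle=True)
s=grab_frame('scene');save(s,'s2.png')
a=cv2.resize(w[60:300,120:600],(800,400));b=cv2.resize(s[160:235,280:440],(426,200),interpolation=cv2.INTER_CUBIC)
c=np.zeros((600,800,3),np.uint8);c[:400]=a;c[400:,:426]=b;save(c,'c2.png')
```

```text
(no output)
```

View pics/c2.png

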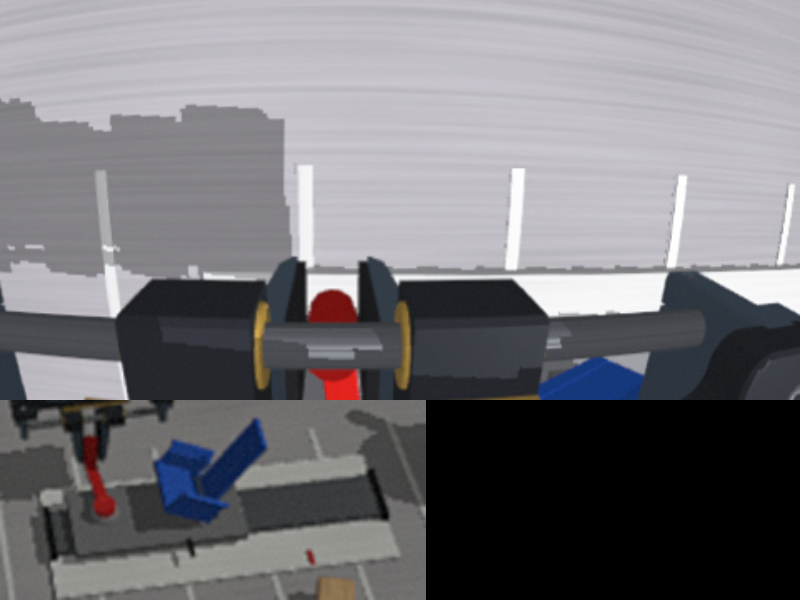

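The lever points at the robot (fully open), with the rest's pointer at (190,547) and the mark at (310,556) in the lower panel.

Run:
```python
from h import *
np.set_printoptions(precision=1,suppress=True)
s0=cv2.imread('pics/scene0.png');s2=cv2.imread('pics/s2.png')
print('shift', cv2.phaseCorrelate(np.float32(cv2.cvtColor(s0[165:200,335:380],6)),np.float32(cv2.cvtColor(s2[165:200,335:380],6)),cv2.createHanningWindow((45,35),cv2.CV_32F)))
# template match sub-region
for t in (s0,s2): 
    r=cv2.cvtColor(t,cv2.COLOR_BGR2HSV); m=((r[...,0]>105)&(r[...,0]<125)&(r[...,1]>150)&(r[...,2]>80))[150:230,280:400]; y,x=np.nonzero(m); print(x.mean()+280,y.mean()+150,len(x),x.min()+280,x.max()+280)
    r=cv2.cvtColor(t,6); print(r[208:226,340:362].tolist() if 0 else '')
for u,v,z in [(351.4,215,30),(396.4,218.5,8),(396.4,218.5,15)]: print(atz('scene',u,v,z))
c,_=ray('scene',320,200)
print('px/mm',proj('scene',[[563,100,64],[563,110,64]]))
hsv=cv2.cvtColor(s2,cv2.COLOR_BGR2HSV)
red=(((hsv[...,0]<8)|(hsv[...,0]>172))&(hsv[...,1]>110)&(hsv[...,2]>60)).astype(np.uint8)
y,x=np.nonzero(red[210:226,385:410]);print('mark px',x.mean()+385,y.mean()+210)
b=cv2.resize(np.hstack([s0[205:228,335:402],s2[205:228,335:402]]),None,fx=5.9,fy=10,interpolation=cv2.INTER_CUBIC);cv2.imwrite('pics/c3.png',b)
```

```text
shift ((3.0915404123444574, -0.33180567393152316), 0.8510575989146292)
346.9478260869565 187.96521739130435 345 335 376

350.11357340720224 187.16620498614958 361 339 379

[627.  107.2  30. ]
[646.7 245.3   8. ]
[651.4 243.   15. ]
px/mm [[345.4 191.9]
 [348.6 191.5]]
mark px 396.42857142857144 218.71428571428572
```

View pics/c3.png

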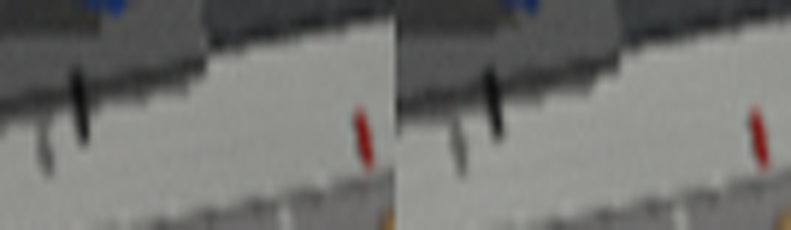

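```bash
python3 -m jog '0 0 0 0.1 1 0 0;0 0 0 0.15 2.2 0 0;0 0 0 0.2 3.4 0 0;0 0 0 0.2 4.5 0 0;0 0 0 0.2 5.2 0 0'; python3 -m jog '0 0 0 0 0 0 0;0 0 0 0 0 0 0'
python3 - <<'E'
from h import *
np.set_printoptions(precision=1,suppress=True)
s=grab_frame('scene');save(s,'s3.png')
r=cv2.cvtColor(cv2.imread('pics/s3.png'),cv2.COLOR_BGR2HSV); m=((r[...,0]>105)&(r[...,0]<125)&(r[...,1]>150)&(r[...,2]>80))[130:230,280:470]; y,x=np.nonzero(m); print(x.mean()+280,y.mean()+130,len(x),x.min()+280,x.max()+280)
cv2.imwrite('pics/c4.png',cv2.resize(cv2.imread('pics/s3.png')[195:228,370:420],None,fx=12,fy=12,interpolation=cv2.INTER_CUBIC))
print(proj('scene',[[626,107,30],[626,237,30],[646,245,8],[646,107,30],[646,237,30]]))
E
```

```text
time_s: 6.0
ee_pos: [495.0, 140.0, 62.0]
ee_rot: [-179.7, -0.8, -180.0]
force: [-11.1, -8.3, 10.9]
gripper_width: 17.6
time_s: 6.25
ee_pos: [495.1, 141.8, 62.1]
ee_rot: [180.0, -0.8, 179.9]
force: [-13.2, 1.7, 10.3]
gripper_width: 17.7
389.97520661157023 183.42424242424244 363 378 420
[[351.3 214.7]
 [393.  209.2]
 [396.2 218.3]
 [352.7 220.1]
 [394.7 214.5]]
```

View pics/c4.png

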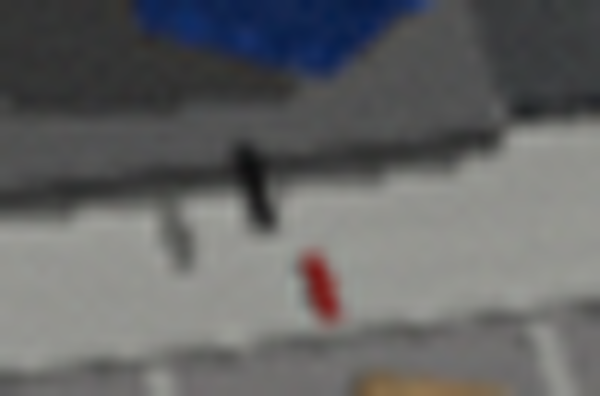

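```bash
python3 -m jog '0 0 0 -0.15 0.2 0.05 0;0 0 0 -0.2 0.4 0.1 0;0 0 0 -0.2 0.6 0.1 0;0 0 0 -0.2 0.6 0.1 0;0 0 0 -0.2 0.6 0.1 0'
cat > blue.py <<'E'
from h import *
s=grab_frame('scene');save(s,'s4.png')
r=cv2.cvtColor(cv2.imread('pics/s4.png'),cv2.COLOR_BGR2HSV); m=((r[...,0]>105)&(r[...,0]<125)&(r[...,1]>150)&(r[...,2]>80))[130:230,280:470]; y,x=np.nonzero(m); print(x.mean()+280,y.mean()+130,len(x),x.min()+280,x.max()+280)
g=cv2.cvtColor(cv2.imread('pics/s4.png'),6)[200:224,384:404]
print(g)
E
python3 blue.py
```

```text
time_s: 6.92
ee_pos: [495.2, 154.9, 62.5]
ee_rot: [-179.8, -0.2, 180.0]
force: [3.1, -5.1, -12.9]
gripper_width: 17.5
394.1300578034682 182.00867052023122 346 381 424
[[ 48  51  50  54  53  53  52  54  53  51  49  53  49  45  61  54  50  47
   69  80]
 [ 53  51  52  51  52  50  53  51  50  48  54  49  49  51  73  74  75  72
   77  81]
 [ 51  54  53  51  51  50  48  49  52  61  66  67  61  66  78  84  83  81
   82  82]
 [ 65  64  63  65  65  64  65  67  66  76  80  83  84  81  81  81  82  84
   81  83]
 [ 83  82  83  82  83  83  81  84  82  82  83  83  85  80  82  83  80  81
   83  82]
 [ 82  82  83  82  84  84  83  83  82  81  81  82  83  81  83  83  81  84
   86  83]
 [ 80  83  80  81  80  81  84  84  81  68  66  78  82  77  77  77  75  77
   75  75]
 [ 83  85  82  83  80  80  75  71  72  46  31  59  68  63  62  55  52  49
   52  51]
 [ 76  74  76  74  68  65  58  52  50  31  17  28  52  58  59  58  57  56
   66  72]
 [ 53  49  51  56  57  56  56  55  64  50  23  22  65  80  81  83  79  84
  107 121]
 [ 63  66  69  74  76  79  80  83 105  94  45  22  76 116 122 122 119 121
  141 150
[... 407 characters left out ...]
 150 151
  151 151]
 [150 148 154 152 117  95 134 150 152 151 138 106 103 140 153 151 150 149
  149 149]
 [148 148 150 150 128 118 141 149 151 152 128  81  60 120 147 151 150 149
  146 148]
 [148 148 147 150 146 148 148 149 149 150 150 100  55  91 139 149 148 148
  149 148]
 [147 147 148 147 150 150 148 146 147 151 151 108  60  77 134 151 150 152
  150 150]
 [147 149 149 149 147 149 146 149 148 150 150 122  77  63 124 147 150 148
  148 147]
 [148 147 149 147 148 149 147 148 148 148 151 149 116  93 120 135 137 135
  130 131]
 [146 146 147 148 150 155 149 140 135 133 132 132 127 118 121 120 112 104
   98  94]
 [136 136 129 133 140 147 137 122 110 106  97  95  93  98 100 101 104 103
  102 104]]
```

```bash
python3 -m jog '0 0 0 0 0.16 -0.05 0;0 0 0 0 0.16 -0.05 0' 5; python3 -m jog '0 0 0 .41 -.04 0 0;0 0 0 .81 -.14 0 0;0 0 0 1.19 -.31 0 0;0 0 0 1.54 -.53 0 0;0 0 0 1.85 -.8 0 0';python3 -m jog '0 0 0 .27 -.31 0 0;0 0 0 .48 -.66 0 0;0 0 0 .64 -1.05 0 0;0 0 0 .74 -1.45 0 0;0 0 0 .77 -1.87 0 0'; python3 -m jog '0 0 0 0 0 0 0'; python3 blue.py
```

```text
time_s: 7.22
ee_pos: [495.2, 158.8, 62.6]
ee_rot: [-179.8, -0.2, 180.0]
force: [1.2, -6.5, -4.0]
gripper_width: 17.7
time_s: 7.85
ee_pos: [543.6, 140.3, 63.8]
ee_rot: [180.0, 0.1, 180.0]
force: [0.9, 0.1, 0.9]
gripper_width: 0.3
time_s: 8.48
ee_pos: [562.0, 92.8, 63.6]
ee_rot: [180.0, -0.0, 179.9]
force: [0.2, -0.2, -0.1]
gripper_width: 0.5
time_s: 8.6
ee_pos: [561.8, 92.7, 63.6]
ee_rot: [180.0, -0.0, 179.9]
force: [-0.5, -0.7, 0.2]
gripper_width: 0.6
395.6386554621849 182.187675070028 357 383 425
[[ 52  53  53  56  54  52  53  53  54  55  52  53  50  45  46  49  60  54
   50  67]
 [ 53  53  50  52  52  52  51  50  52  51  50  52  53  54  54  52  72  78
   77  81]
 [ 50  53  52  53  50  52  52  52  52  60  64  66  66  66  64  65  78  84
   81  84]
 [ 66  65  65  65  65  67  66  66  66  77  83  83  83  84  84  80  84  85
   81  82]
 [ 83  83  82  82  83  84  86  81  80  83  83  83  82  83  83  83  81  82
   84  82]
 [ 83  84  82  83  82  83  83  83  82  83  77  77  78  85  84  82  83  85
   85  85]
 [ 83  80  83  83  84  81  84  82  85  86  70  54  65  75  78  76  75  75
   77  75]
 [
[... 743 characters left out ...]
 151 151
  150 151]
 [150 151 150 152 152 131 116 120 143 152 138 107 104 140 153 153 153 151
  153 149]
 [147 150 150 148 150 152 150 151 154 152 129  80  62 118 147 150 148 147
  147 149]
 [149 148 148 148 152 149 149 149 149 151 150 102  54  91 138 152 148 149
  149 151]
 [148 149 148 147 148 150 149 149 149 152 152 107  59  81 134 152 151 151
  152 151]
 [150 149 148 147 149 150 149 150 150 151 152 122  77  64 124 150 149 151
  148 150]
 [146 149 150 148 147 149 149 148 146 149 150 147 117  96 119 137 138 135
  128 130]
 [148 148 147 147 152 155 149 141 136 135 132 132 125 116 125 120 111 105
   98  94]
 [137 136 132 131 142 144 140 121 111 105  96  95  91  98 103 102 104 105
  104 104]]
```

The knob slipped from the light grip, but the pointer is now at the mark. Next I'll raise the tool and locate the lever.

```bash
python3 -m jog '0 0 0 0 0 2 0;0 0 0 -1 0 4 0.3;0 0 0 -3 1 6 .6;0 0 0 -4.5 2 8 .6;0 0 0 -4.5 2 8 .6' 15
cat > knob.py <<'E'
from h import *
np.set_printoptions(precision=1,suppress=True)
print(env.state()['ee_pos'])
p=camera_params('wrist');w=grab_frame('wrist');save(w,'wk.png')
hsv=cv2.cvtColor(cv2.imread('pics/wk.png'),cv2.COLOR_BGR2HSV)
red=(((hsv[...,0]<8)|(hsv[...,0]>172))&(hsv[...,1]>130)&(hsv[...,2]>60)).astype(np.uint8)
n,l,st,ce=cv2.connectedComponentsWithStats(red)
for i in range(1,n):
    if st[i][4]<100: continue
    y,x=np.nonzero(l==i);P=np.array([atz('wrist',a,b,70,p)[:2] for a,b in zip(x,y)])
    print(st[i],ce[i],P.mean(0));c=cv2.minAreaRect(np.float32(P));print(c,cv2.boxPoints(c))
    x0,y0,w_,h_=st[i][:4];s=red[y0:y0+h_,x0:x0+w_]
    for r in s[::2]: print(''.join('#' if q else '.' for q in r))
E
python3 knob.py
```

```text
time_s: 9.28
ee_pos: [448.8, 145.0, 266.8]
ee_rot: [179.9, 0.3, -179.9]
force: [0.7, 0.9, -0.7]
gripper_width: 37.6
[448.8 145.  266.8]
[318 212  15  42 472] [325.6 232.1] [516.4 155.1]
((517.3790893554688, 154.33819580078125), (55.86592102050781, 17.653888702392578), 0.8577492833137512) [[489.3 162.7]
 [489.6 145.1]
 [545.4 145.9]
 [545.2 163.6]]
....######.....
..##########...
..###########..
.############..
.############..
.#############.
.##############
###############
###############
.#############.
...##########..
...##########..
...###########.
...###########.
...###########.
....##########.
....##########.
....##########.
....###########
....##########.
....###########
```

```bash
python3 -m jog '0 0 0 1.9 .45 -2 .6;0 0 0 1.9 .45 -4 .6;0 0 0 1.9 .45 -6 .6;0 0 0 1.9 .45 -8.1 .5;0 0 0 1.9 .45 -8.1 0' 14; python3 -m jog '0 0 0 0 0 0 0;0 0 0 0 0 0 0;0 0 0 0 0 0 0;0 0 0 0 0 0 0;0 0 0 0 0 0 0'
```

```text
time_s: 9.95
ee_pos: [493.5, 153.3, 56.4]
ee_rot: [-179.8, -0.6, 179.9]
force: [-0.3, 0.4, 0.4]
gripper_width: 38.7
time_s: 10.58
ee_pos: [498.3, 155.1, 62.8]
ee_rot: [180.0, 0.2, 180.0]
force: [0.3, -1.0, 6.8]
gripper_width: 17.6
```

I had ordered the closing arc wrongly: it has to start along −y.

```bash
python3 -m jog '0 0 0 .1 -.77 0 0;0 0 0 .5 -1.48 0 0;0 0 0 1.1 -2.04 0 0;0 0 0 1.79 -2.37 0 0;0 0 0 2.5 -2.48 0 0'; python3 -m jog '0 0 0 0 0 0 0;0 0 0 .04 0 0 0'; python3 blue.py
```

```text
time_s: 11.2
ee_pos: [558.7, 92.7, 62.2]
ee_rot: [180.0, -0.1, 179.9]
force: [-4.5, 2.7, 6.4]
gripper_width: 17.5
time_s: 11.45
ee_pos: [560.9, 92.7, 62.2]
ee_rot: [180.0, 0.1, 180.0]
force: [-1.9, -1.9, 5.7]
gripper_width: 17.7
395.55898876404495 182.16011235955057 356 383 425
[[ 53  51  54  51  51  50  54  53  52  50  51  51  50  44  46  49  60  53
   50  66]
 [ 50  51  51  51  51  52  53  50  53  52  51  51  49  50  50  54  73  75
   73  81]
 [ 52  51  52  54  52  51  53  49  52  60  67  63  64  68  66  62  80  83
   84  81]
 [ 65  66  64  65  64  68  64  66  66  79  82  85  85  86  83  80  83  83
   83  82]
 [ 82  82  85  82  82  85  83  84  81  83  83  84  83  83  82  81  81  83
   84  81]
 [ 84  82  83  84  84  81  82  82  81  83  78  75  81  83  83  85  82  87
   84  84]
 [ 83  83  82  81  81  83  83  82  84  82  72  54  62  75  77  76  71  76
   74  73]
 [ 86  84  85  84  81  77  77  74  73  75  60  32  39  56  62  57  52  53
   52  53]
 [ 76  75  76  75  66  65  56  54  51  51  41  21  22  53  60  60  55  58
   70  72]
 [ 51  51  50  55  54  56  58  56  63  60  64  42  19  5
[... 519 characters left out ...]
 153 152
  151 152]
 [152 151 151 151 152 132 118 119 142 153 138 109 105 141 152 154 149 151
  150 148]
 [149 149 149 151 152 150 150 150 152 152 127  81  61 118 147 152 149 150
  150 147]
 [150 148 149 148 148 148 151 150 149 152 150 101  55  91 138 149 150 150
  149 149]
 [148 148 149 147 150 150 148 150 149 151 151 109  62  81 137 153 152 150
  150 149]
 [149 150 149 149 147 149 150 148 150 151 151 125  76  64 124 148 149 150
  149 148]
 [147 149 147 149 149 148 149 147 149 148 151 149 118  95 119 138 139 136
  133 130]
 [148 147 149 148 152 155 148 141 137 136 133 132 125 119 122 118 111 105
   99  95]
 [136 132 131 132 140 146 138 121 109 105  97  93  93  99 101 103 104 106
  105 104]]
```

```bash
python3 -m jog '0 0 0 .08 0 0 0;0 0 0 .08 0 0 .4;0 0 0 0 0 0 .6;0 0 0 0 0 0 .6;0 0 0 0 0 2 .8'; python3 -m jog '0 0 0 -1 0 2 1;0 0 0 -2 -2 4 1;0 0 0 -3 -4 6 1;0 0 0 -4.5 -6.5 8 1;0 0 0 -5 -8.5 10 1'; python3 -m jog '0 0 0 0 -2.4 1 1;0 0 0 0 -4.8 1.5 1;0 0 0 0 -6 1.5 1;0 0 0 0 -6 1.5 1'
python3 - <<'E'
from h import *
np.set_printoptions(precision=1,suppress=True)
print(env.state()['ee_pos'],env.state()['ee_rot'],env.state()['qpos'])
p=camera_params('wrist');f=grab_frame('wrist');save(f,'w5.png');np.save('w5.npy',p,allow_pickle=True)
for r in spotter.look_for('bottle','wrist'): print(r)
for c in ('top','scene'): save(grab_frame(c),c+'5.png')
t=cv2.imread('pics/top5.png');s=cv2.imread('pics/scene5.png');w=cv2.imread('pics/w5.png')
a=np.zeros((600,800,3),np.uint8);a[:350,:560]=cv2.resize(w,(560,350));a[350:,:400]=cv2.resize(t[170:230,340:436],(400,250),interpolation=2)
a[350:,400:]=cv2.resize(t[165:227,230:330],(400,250),interpolation=2)
a[:350,560:]=cv2.resize(s[145:248,185:255],(240,350),interpolation=2)
cv2.imwrite('pics/c5.png',a)
E
```

```text
time_s: 12.12
ee_pos: [557.4, 92.5, 108.0]
ee_rot: [-179.9, -0.5, 180.0]
force: [0.6, 0.3, 0.5]
gripper_width: 55.0
time_s: 12.75
ee_pos: [450.0, -79.1, 323.4]
ee_rot: [180.0, -0.0, 180.0]
force: [0.5, -0.1, -0.1]
gripper_width: 91.3
time_s: 13.25
ee_pos: [451.2, -229.8, 359.3]
ee_rot: [180.0, -0.0, 179.8]
force: [0.2, 0.3, -0.2]
gripper_width: 91.4
[ 451.2 -229.8  359.3] [180.   -0.  179.8] [ -28.3    8.7   82.     0.    89.4 -118.1]
{'box': [225.6, 87.0, 80.4, 60.3], 'conf': 0.81}
{'box': [261.1, 215.1, 70.4, 103.2], 'conf': 0.76}
{'box': [152.6, 184.9, 43.8, 61.7], 'conf': 0.57}
```

View pics/c5.png

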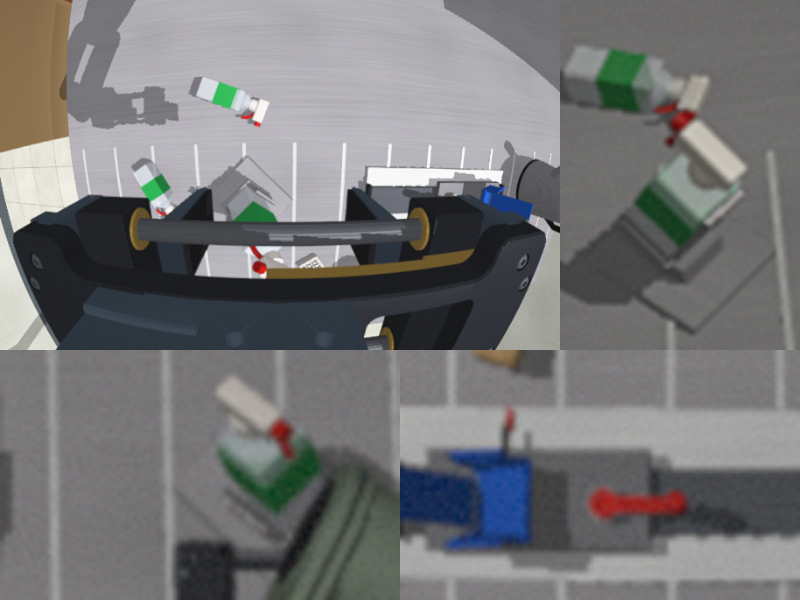

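Lower-right panel: the lever is locked at (635,503) and the pointer (507,430) meets the mark (510,418). The rack bottle leans with its head up and to the left in the top view, i.e. towards +x+y. Next I'll fit the rack pose.

Run:
```python
from h import *
from scipy.optimize import minimize
np.set_printoptions(precision=1,suppress=True)
p5=np.load('w5.npy',allow_pickle=True).item();p1=np.load('w1.npy',allow_pickle=True).item()
for z in (4,8):
  print(z,'w5A',atz('wrist',280,179.4,z,p5),'w5B',atz('wrist',331.4,234.3,z,p5),'w1A',atz('wrist',150,160,z,p1),'w1B',atz('wrist',200,207,z,p1))
  print('sX',atz('scene',222.9,242.1,z),'sB',atz('scene',247.7,217.1,z),'topA',atz('top',407.3,226.5,z))
# bottle masks
masks=[]
for cam,n,box in (('scene','scene5',(185,145,255,248)),('top','top0',(380,165,440,230))): pass
grab_frame('scene')
M={}
for r in spotter.trace('bottle','scene'): 
    x,y,w,h=r['box'];print('scene',np.round(r['box']),r['conf'])
    if r['region'][200,222]: M['scene']=r['region']
grab_frame('wrist')
for r in spotter.trace('bottle','wrist'):
    print('wrist',np.round(r['box']),r['conf'])
    if r['region'][240,285]: M['wrist']=r['region']
np.savez('M.npz',**M); print(M.keys())
# fit: convex hull pts of upper part only
Rl=R.from_euler('y',30,degrees=True).as_matrix()
b=[[sx*27,sy*27,z] for sx in(-1,1) for sy in(-1,1) for z in(0,110)]
h=[[x,y,z] for x in(-46,25) for y in(-11,11) for z in(160,181)]
g=M['scene']
def hull(q,cam,x,y,yaw,p=None):
    P=(R.from_euler('z',yaw,degrees=True).as_matrix()@Rl@np.array(q,float).T).T+[x,y,50]
    m=np.zeros((400,640),np.uint8);cv2.fillConvexPoly(m,cv2.convexHull(np.int32(proj(cam,P,p)*16)),1,cv2.LINE_8,4);return m>0
def cost(v):
    c=0
    for cam in M:
        m=hull(b,cam,*v)|hull(h,cam,*v); 
        c+=1-(m&M[cam]).sum()/(m|M[cam]).sum()
    return c
best=None
for yaw in range(0,120,10):
    r=minimize(cost,[560,-310,yaw],method='Nelder-Mead',options=dict(initial_simplex=[[540,-310,yaw],[580,-310,yaw],[560,-280,yaw],[560,-310,yaw+12]],xatol=.3,fatol=1e-3))
    if best is None or r.fun<best.fun: best=r
    print(yaw,r.x,round(r.fun,3))
```

```text
4 w5A [ 477.9 -296.1    4. ] w5B [ 579.3 -206.4    4. ] w1A [ 478.9 -302.2    4. ] w1B [ 568.5 -205.5    4. ]
sX [ 644.5 -282.8    4. ] sB [ 565.6 -203.3    4. ] topA [ 480.1 -295.3    4. ]
8 w5A [ 477.2 -295.6    8. ] w5B [ 577.8 -206.5    8. ] w1A [ 478.5 -299.8    8. ] w1B [ 567.4 -203.8    8. ]
sX [ 647.2 -282.4    8. ] sB [ 568.5 -203.1    8. ] topA [ 479.9 -294.5    8. ]
scene [205. 178.  35.  38.] 0.82
scene [137. 202.  34.  40.] 0.82
scene [188. 162.  43.  19.] 0.76
scene [258. 253.  27.  20.] 0.21
wrist [258. 214.  67. 104.] 0.78
wrist [219.  88.  85.  56.] 0.73
wrist [149. 184.  50.  66.] 0.55
dict_keys(['scene', 'wrist'])
0 [ 552.3 -291.3   39.4] 0.685
10 [ 552.4 -291.3   39.5] 0.687
20 [ 553.4 -292.9   45.1] 0.699
30 [ 551.5 -290.2   38.5] 0.69
40 [ 554.8 -295.5   44.4] 0.708
50 [ 552.9 -292.8   40.4] 0.697
60 [ 554.6 -289.8   38.4] 0.704
70 [ 551.6 -289.8   38. ] 0.686
80 [ 549.  -292.1   40.4] 0.695
90 [ 551.9 -290.5   38.6] 0.692Traceback (most recent call last):
  File "<stdin>", line 37, in <module>
    res = _minimize_neldermead(fun, x0, args, callback, bounds=bounds,
                               **options)
    fxr = func(xr)
    fx = function(np.copy(x), *(wrapper_args + args))
  File "<stdin>", line 32, in cost
  File "<stdin>", line 28, in hull
  File "h.py", line 15, in proj
    p=p or camera_params(cam);K=np.array(p['K']);Rm=cv2.Rodrigues(np.array(p['rvec'],float))[0];t=np.array(p['tvec'],float).ravel()
           ~~~~~~~~~~~~~^^^^^
ValueError: time passes only in moves, steps and waits
```

```bash
cat >> h.py <<'E'
def bframe(phi,lean=30):
    return R.from_euler('z',phi,degrees=True)*R.from_euler('y',lean,degrees=True)
def turn(Rt):  # rotvec (units of 5deg) from current to Rt
    c=R.from_euler('xyz',env.state()['ee_rot'],degrees=True);return (Rt*c.inv()).as_rotvec(degrees=True)/5
E
python3 - <<'E'
from h import *
np.set_printoptions(precision=2,suppress=True)
M=np.load('M.npz');phi=45.6
B=bframe(phi).as_matrix();xb,yb,zb=B.T
print('A yt=yb',turn(R.from_matrix(np.c_[-zb,yb,xb])),'B',turn(R.from_matrix(np.c_[zb,-yb,xb])))
s_im=cv2.imread('pics/scene5.png')
b=[[sx*27,sy*27,z] for sx in(-1,1) for sy in(-1,1) for z in(30,115)]
nk=[[sx*15,sy*15,z] for sx in(-1,1) for sy in(-1,1) for z in(115,160)]
h=[[x,y,z] for x in(-46,20) for y in(-11,11) for z in(160,181)]
ps=camera_params('scene');pt=camera_params('top')
g=M['scene'];ys,xs=np.nonzero(g);print('mask',xs.min(),xs.max(),ys.min(),ys.max(),g.sum())
for ph in (45.6,):
 for s in range(-25,16,5):
  m=np.zeros((400,640),np.uint8)
  o=np.array([562+s*np.cos(np.radians(ph)),-290+s*np.sin(np.radians(ph)),50])
  for q in (b,nk,h): cv2.fillConvexPoly(m,cv2.convexHull(np.int32(proj('scene',np.array(q)@B.T+o,ps)*16)),1,cv2.LINE_8,4)
  m=m>0;Y,X=np.nonzero(m)
  print(s,o,round((m&g).sum()/(m|g).sum(),3),X.min(),X.max(),Y.min(),Y.max(),m.sum(),'top head nozzle/back',proj('top',np.array([[-46,0,175],[20,0,175]])@B.T+o,pt).ravel())
E
```

```text
A yt=yb [  4.77 -11.33   8.25] B [ 13.78   5.8  -23.87]
mask 205 237 180 219 715
-25 [ 544.51 -307.86   50.  ] 0.622 200 234 173 217 806 top head nozzle/back [412.92 192.57 397.9  181.6 ]
-20 [ 548.01 -304.29   50.  ] 0.707 201 236 174 217 797 top head nozzle/back [411.76 191.48 396.77 180.54]
-15 [ 551.51 -300.72   50.  ] 0.79 202 237 175 218 789 top head nozzle/back [410.6  190.39 395.64 179.48]
-10 [ 555.   -297.14   50.  ] 0.843 204 239 175 219 798 top head nozzle/back [409.44 189.31 394.51 178.42]
-5 [ 558.5  -293.57   50.  ] 0.789 205 240 176 220 802 top head nozzle/back [408.28 188.22 393.38 177.36]
0 [ 562. -290.   50.] 0.692 206 241 177 221 811 top head nozzle/back [407.12 187.13 392.25 176.3 ]
5 [ 565.5  -286.43   50.  ] 0.587 208 243 178 221 780 top head nozzle/back [405.96 186.04 391.12 175.24]
10 [ 569.   -282.86   50.  ] 0.512 209 244 179 222 799 top head nozzle/back [404.8  184.96 389.99 174.18]
15 [ 572.49 -279.28   50.  ] 0.432 210 246 180 223 810 top head nozzle/back [403.64 183.87 388.87 173.12]
```

```bash
python3 -m jog '1.2 -2.8 2 .2 -1.6 -1 1;2.4 -5.6 4.1 .4 -3.2 -2 1;2.4 -5.6 4.1 .4 -3.2 -2 1'
python3 - <<'E'
from h import *
np.set_printoptions(precision=2,suppress=True)
s=env.state();print(s['qpos'],s['ee_pos'],s['ee_rot'])
Re=R.from_euler('xyz',s['ee_rot'],degrees=True)
q=s['qpos']
for sg in (1,-1):
    Rm=R.from_euler('ZYZYZ',[q[0],q[1]+q[2],sg*q[3],q[4],q[5]+90],degrees=True) if 0 else R.from_euler('z',q[0],degrees=True)*R.from_euler('y',q[1]+q[2],degrees=True)*R.from_euler('z',sg*q[3],degrees=True)*R.from_euler('y',q[4],degrees=True)*R.from_euler('z',q[5]+90,degrees=True)
    print(sg,(Rm.inv()*Re).magnitude()*57.3)
E
```

```text
time_s: 14.02
ee_pos: [499.8, -271.3, 331.5]
ee_rot: [173.3, 20.0, -169.7]
force: [1.0, 0.0, 0.2]
gripper_width: 91.1
[ -41.22   10.1    87.23   20.42   76.17 -146.45] [ 499.77 -271.32  331.51] [ 173.31   20.04 -169.74]
1 3.8123882190243716e-14
-1 40.84502621225878
```

```bash
cat > kin.py <<'E'
from h import *
from scipy.optimize import least_squares
D=[([68.01,18.312,89.639,0,72.044,-1.146],[204.604,537.383,213.976]),([-28.3,8.7,82.,0,89.4,-118.1],[451.2,-229.8,359.3]),([-41.22,10.1,87.23,20.42,76.17,-146.45],[499.77,-271.32,331.51])]
rot=lambda ax,a:R.from_euler(ax,a,degrees=True).as_matrix()
def fk(q,L):
    a,L1,L2,e,h,Lt=L
    R1=rot('z',q[0]);A=R1@rot('y',q[1]);F=A@rot('y',q[2]);T=F@rot('z',q[3])@rot('y',q[4])@rot('z',q[5]+90)
    return R1@[a,0,h]+A@[0,0,L1]+F@[e,0,L2]+T@[0,0,Lt],T
L0=np.array([50,400,400,0,300,250.])
D+=[(list(np.array(x[0])),x[1]) for x in (np.load('D.npy',allow_pickle=True) if __import__('os').path.exists('D.npy') else [])]
L=least_squares(lambda L:np.r_[np.concatenate([fk(q,L)[0]-p for q,p in D]),(L-L0)*1e-3],L0).x
LO=np.array([-177.97,-48.28,12.27,-77.06,2.81,-146.56]);HI=np.array([177.97,115.42,149.76,257.06,150.46,146.56])
def ik(p,Rt,seeds=40):
    rng=np.random.default_rng(0);out=[]
    q0=env.state()['qpos']
    for k in range(seeds):
        s=q0 if k==0 else rng.uniform(LO+1,HI-1)
        f=lambda q:(lambda P,T:np.r_[P-p,200*(R.from_matrix(T.T@Rt).as_rotvec())])(*fk(q,L))
        r=least_squares(f,np.clip(s,LO+.1,HI-.1),bounds=(LO,HI),max_nfev=80)
        if np.abs(r.fun).max()<1 and not any(np.abs(r.x-o).max()<2 for o in out): out.append(r.x)
    return out
E
python3 - <<'E'
from kin import *
np.set_printoptions(precision=1,suppress=True)
print(L,[np.linalg.norm(fk(q,L)[0]-p) for q,p in D])
def G(o,phi,sg): 
    xb,yb,zb=bframe(phi).as_matrix().T
    return o+78*zb+19*xb, np.c_[-sg*zb,sg*yb,xb]
for nm,o,phi in (('rack',[555,-297,50],45.6),('cradle',[562,245,64],89)):
    for sg in (1,-1):
        p,T=G(np.array(o,float),phi,sg)
        for back,up in ((0,0),(130,0)):
            print(nm,sg,back,p,ik(p-back*T[:,2],T,16))
E
```

```text
[ -8.8 694.  411.7  84.9 130.5 368.4] [np.float64(11.521985101139434), np.float64(11.627397414635475), np.float64(1.840818298731095)]
rack 1 0 [ 593.8 -257.4  108. ] [array([-52.6,  38.9, 103.6,  64.8,  71.3, 129.5])]
rack 1 130 [ 593.8 -257.4  108. ] [array([-62.7,  35.1,  97.4,  56.1,  82.1, 134.9])]
rack -1 0 [ 593.8 -257.4  108. ] [array([-52.6,  38.9, 103.6,  64.8,  71.3, -50.5])]
rack -1 130 [ 593.8 -257.4  108. ] [array([-62.7,  35.1,  97.4,  56.1,  82.1, -45.1])]
cradle 1 0 [563.  300.4 122. ] [array([ -1.9,  35.7, 110. ,  71.3,  66.1, 128. ])]
cradle 1 130 [563.  300.4 122. ] [array([-13.3,  30.8, 105.3,  60.5,  76.6, 134.2])]
cradle -1 0 [563.  300.4 122. ] [array([ -1.9,  35.7, 110. ,  71.3,  66.1, -52. ])]
cradle -1 130 [563.  300.4 122. ] [array([-13.3,  30.8, 105.3,  60.5,  76.6, -45.8])]
```

```bash
python3 - <<'E'
s=open('kin.py').read()
s=s.replace("a,L1,L2,e,h,Lt=L","a,L1,L2,e,h,Lt,b=L").replace("[a,0,h]","[a,b,h]").replace("300,250.]","300,250.,0]")
open('kin.py','w').write(s)
E
python3 - <<'E'
from kin import *
np.set_printoptions(precision=2,suppress=True)
print(L,[np.linalg.norm(fk(q,L)[0]-p) for q,p in D])
xb,yb,zb=bframe(45.6).as_matrix().T
T=np.c_[zb,-yb,xb];t=turn(R.from_matrix(T));print('turn',t,np.linalg.norm(t)*5)
c=R.from_euler('xyz',env.state()['ee_rot'],degrees=True);p0=env.state()['ee_pos']
for f in (0,.25,.5,.75,1):
    p=p0+f*(np.array([470,-380,300])-p0)
    print(f,ik(p,(R.from_rotvec(5*f*t,degrees=True)*c).as_matrix(),3))
E
```

```text
[ -0.64 602.39 416.76  33.19 137.68 335.58  11.54] [np.float64(0.042290521791019255), np.float64(0.036515431437625506), np.float64(0.02819991209867225)]
turn [ 16.89  10.89 -22.53] 150.9188687674502
0 [array([ -41.22,   10.1 ,   87.23,   20.42,   76.18, -146.45])]
0.25 [array([ -47.01,   18.1 ,   79.34,   25.61,   90.39, -117.03])]
0.5 [array([-53.81,  24.39,  76.53,  34.42,  98.74, -88.37])]
0.75 [array([-60.61,  27.72,  79.52,  44.44, 100.08, -60.05])]
1 [array([-66.62,  27.74,  86.76,  53.61,  95.2 , -32.24])]
```

```bash
for i in 1 2 3; do python3 -m jog '1.13 .73 -1.5 -.08 -.29 -.08 1;2.25 1.45 -3 -.16 -.58 -.17 1;3.38 2.18 -4.5 -.24 -.87 -.25 1;4.5 2.9 -6 -.32 -1.17 -.33 1;5.63 3.63 -7.51 -.4 -1.46 -.42 1' ; done
python3 - <<'E'
from kin import *
np.set_printoptions(precision=2,suppress=True)
s=env.state();print(s['qpos'],s['ee_pos'])
xb,yb,zb=bframe(45.6).as_matrix().T
t=turn(R.from_matrix(np.c_[zb,-yb,xb]));print('turn',t)
pg=np.array([555,-297,50])+78*zb+19*xb
for b in (130,40,0): print(b,(pg-b*xb-s['ee_pos'])/25)
p=camera_params('wrist');f=grab_frame('wrist');save(f,'w6.png');np.save('w6.npy',p,allow_pickle=True)
B=bframe(45.6).as_matrix();im=cv2.imread('pics/w6.png')
for q in ([[sx*27,sy*27,z] for sx in(-1,1) for sy in(-1,1) for z in(0,115)],[[x,y,z] for x in(-46,20) for y in(-11,11) for z in(160,181)]):
    cv2.polylines(im,[cv2.convexHull(np.int32(proj('wrist',np.array(q)@B.T+[555,-297,50],p)))],True,(255,0,255),1)
cv2.imwrite('pics/c6.png',im)
E
```

```text
time_s: 14.65
ee_pos: [492.0, -304.9, 324.8]
ee_rot: [149.5, -2.8, 148.2]
force: [-0.3, -0.1, 0.2]
gripper_width: 91.1
time_s: 15.28
ee_pos: [481.9, -341.6, 314.0]
ee_rot: [145.5, -35.5, 110.9]
force: [-0.8, 0.3, -0.2]
gripper_width: 91.4
time_s: 15.9
ee_pos: [471.8, -378.1, 303.4]
ee_rot: [179.7, -59.9, 46.1]
force: [0.2, -0.9, 0.6]
gripper_width: 91.1
[-66.36  27.61  86.46  53.64  95.31 -31.98] [ 471.84 -378.1   303.39]
turn [ 0.03  0.01 -0.04]
130 [ 1.73  1.61 -5.21]
40 [ 3.91  3.84 -7.01]
0 [ 4.88  4.83 -7.81]
```

View pics/c6.png

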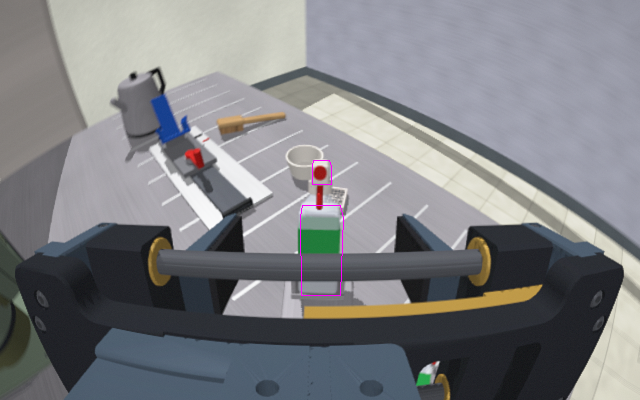

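The wireframe fits the bottle at (321,250), with its nozzle at (320,172); I'll grasp now.

```bash
python3 -m jog '0 0 0 .9 .8 -2.6 1;0 0 0 1.73 1.61 -5.2 1;0 0 0 2.8 2.7 -6.1 1;0 0 0 3.9 3.84 -7 1;0 0 0 4.88 4.83 -7.81 1'; python3 -m jog '0 0 0 0 0 0 .6;0 0 0 0 0 0 0.4;0 0 0 0 0 0 0.4;0 0 0 0 0 0 .4;0 0 0 0 0 0 .4' 35
```

```text
time_s: 16.58
ee_pos: [594.9, -255.6, 107.6]
ee_rot: [179.1, -59.9, 47.0]
force: [0.4, 0.2, -0.0]
gripper_width: 90.9
time_s: 17.2
ee_pos: [591.5, -256.3, 109.5]
ee_rot: [179.5, -60.0, 46.7]
force: [-8.4, 2.6, 4.6]
gripper_width: 54.4
```

```bash
python3 -m jog '0 0 0 .35 .36 .87 .4;0 0 0 .9 .9 2.2 .4;0 0 0 1.4 1.43 3.5 .4;0 0 0 1 1.4 5.5 .4;0 0 0 0 1.4 7.5 .4'; python3 -m jog '0 0 0 -.5 0 2 .4;0 0 0 -.5 0 2 .4;0 0 0 -.5 0 2 .4'
python3 - <<'E'
from kin import *
np.set_printoptions(precision=2,suppress=True)
s=env.state();print(s['qpos'],s['ee_pos'],s['ee_rot'],s['force'])
c=R.from_euler('xyz',s['ee_rot'],degrees=True);z=c.as_matrix()[:,2];print('axis unit for 10deg',z*2)
for a in (-170,170): print(ik(s['ee_pos'],(R.from_rotvec(a*z,degrees=True)*c).as_matrix(),12))
xb,yb,zb=bframe(89).as_matrix().T
for o in ([562,245,64],): 
    o=np.array(o)+78*zb+19*xb
    for d in (0,120,220): print(d,o+d*zb,ik(o+d*zb,np.c_[zb,-yb,xb],6))
print(turn(R.from_matrix(np.c_[zb,-yb,xb])))
p=camera_params('wrist');save(grab_frame('wrist'),'w7.png')
t=grab_frame('top');save(t,'top7.png')
im=cv2.imread('pics/w7.png');cv2.imwrite('pics/c7.png',np.hstack([im[100:340,130:510],cv2.resize(cv2.imread('pics/top7.png')[165:227,220:330],(400,240),interpolation=2)]))
E
```

```text
time_s: 17.82
ee_pos: [592.9, -222.8, 296.3]
ee_rot: [179.3, -59.7, 46.7]
force: [0.8, -1.1, -3.7]
gripper_width: 53.9
time_s: 18.2
ee_pos: [580.3, -222.7, 344.2]
ee_rot: [179.4, -59.7, 46.5]
force: [-0.1, 0.5, -4.4]
gripper_width: 54.3
[-49.86  19.57  93.21  59.94  83.31 -22.84] [ 580.31 -222.73  344.17] [179.43 -59.74  46.46] [-0.08  0.52 -4.37]
axis unit for 10deg [ 1.2   1.24 -1.01]
[]
[]
0 [562.97 300.45 122.05] [array([ -0.17,  33.36, 109.16,  71.23,  66.14, -48.31])]
120 [564.01 360.44 225.97] [array([  5.95,  25.58, 103.27,  69.37,  66.72, -32.69])]
220 [564.89 410.43 312.58] [array([ 10.93,  21.12,  95.96,  66.77,  67.23, -19.13])]
[0.07 0.03 8.61]
```

View pics/c7.png

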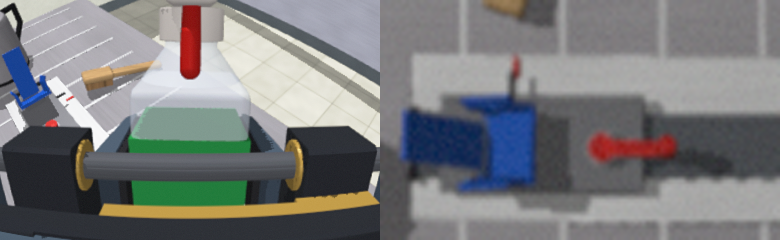

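The bottle is held straight, and the pointer/mark and lever are still right in the top view. Next is the flip with joint 6.

```bash
for i in 1 2 3; do python3 -m jog '1.28 1.32 -1.08 0 0 0 .4;2.56 2.64 -2.16 0 0 0 .4;3.84 3.96 -3.24 0 0 0 .4;5.12 5.28 -4.32 0 0 0 .4;6.4 6.6 -5.4 0 0 0 .4' ; done; python3 -m jog '0 0 0 0 0 0 .4;0 0 0 0 0 0 .4;0 0 0 0 0 0 .4;0 0 0 0 0 0 .4;0 0 0 0 0 0 .4';python3 -m jog '0 0 0 0 0 0 .4;0 0 0 0 0 0 .4;0 0 0 0 0 0 .4;0 0 0 0 0 0 .4'
python3 - <<'E'
from kin import *
np.set_printoptions(precision=2,suppress=True)
s=env.state();c=R.from_euler('xyz',s['ee_rot'],degrees=True).as_matrix()
print(s['qpos'],c[:,0],np.arccos(c[2,0]),c[:,2])
E
```

```text
time_s: 18.92
ee_pos: [581.1, -222.2, 343.6]
ee_rot: [-126.1, -31.0, -23.7]
force: [-0.2, -0.2, -4.0]
gripper_width: 54.1
time_s: 19.55
ee_pos: [581.1, -222.2, 343.6]
ee_rot: [-121.7, 14.3, -53.0]
force: [-0.7, -0.3, -3.7]
gripper_width: 54.5
time_s: 20.18
ee_pos: [581.1, -222.1, 343.6]
ee_rot: [-150.3, 53.9, -98.8]
force: [0.2, 0.7, -3.8]
gripper_width: 54.5
time_s: 20.8
ee_pos: [581.1, -222.3, 346.1]
ee_rot: [-149.5, 53.6, -98.0]
force: [-0.1, 0.3, -3.6]
gripper_width: 54.1
time_s: 21.3
ee_pos: [581.1, -222.3, 346.0]
ee_rot: [-149.5, 53.6, -98.0]
force: [-0.6, -0.1, -3.0]
gripper_width: 54.3
[-49.62  19.42  92.77  59.47  83.27 137.67] [-0.08 -0.59 -0.81] 2.5065342308681084 [ 0.6   0.62 -0.51]
```

```bash
for i in 1 2 3; do python3 -m jog '-1.28 -1.32 1.08 0 0 0 .4;-2.56 -2.64 2.16 0 0 0 .4;-3.84 -3.96 3.24 0 0 0 .4;-5.12 -5.28 4.32 0 0 0 .4;-6.4 -6.6 5.4 0 0 0 .4' ; done
cat > cr.py <<'E'
from kin import *
from scipy.optimize import minimize
np.set_printoptions(precision=2,suppress=True)
s=env.state();print(s['qpos'],s['ee_pos'],s['ee_rot'])
save(grab_frame('scene'),'s8.png');save(grab_frame('top'),'t8.png')
Q=[]
back=[[x,y,z] for x in (27,32) for y in(-22,22) for z in(0,114)]
floor=[[x,y,z] for x in (-27,32) for y in(-31,31) for z in(-4,0)]
Ch=[[[x,sg*31,z] for x in (-27,27) for z in (0,22)]+[[x,sg*37,33] for x in(-27,27)] for sg in(-1,1)]
out={}
for cam,f in (('scene','s8'),('top','t8')):
    im=cv2.imread(f'pics/{f}.png');h=cv2.cvtColor(im,cv2.COLOR_BGR2HSV)
    m=(h[...,0]>105)&(h[...,0]<128)&(h[...,1]>120)&(h[...,2]>30)
    k=np.zeros_like(m);
    c=proj(cam,[[562,260,90]])[0].astype(int);k[c[1]-40:c[1]+40,c[0]-50:c[0]+50]=1;m&=k
    y,x=np.nonzero(m);print(cam,x.min(),x.max(),y.min(),y.max(),m.sum());out[cam]=m
P={c:camera_params(c) for c in out}
def hullm(v):
    B=bframe(v[2]).as_matrix();r={}
    for cam in out:
        a=np.zeros((400,640),np.uint8)
        for q in (back,floor,*Ch): cv2.fillConvexPoly(a,cv2.convexHull(np.int32(proj(cam,np.array(q)@B.T+[v[0],v[1],64],P[cam])*16)),1,cv2.LINE_8,4)
        r[cam]=a>0
    return r
def cost(v,cams=('scene','top')):
    r=hullm(v);return sum(1-(r[c]&out[c]).sum()/(r[c]|out[c]).sum() for c in cams)
for cams in (('scene','top'),('scene',),('top',)):
    b=min((minimize(cost,[565,y,89],args=(cams,),method='Nelder-Mead',options=dict(initial_simplex=[[555,y,89],[572,y,89],[562,y+12,89],[562,y,92]],xatol=.2,fatol=1e-3)) for y in (230,245,260)),key=lambda r:r.fun)
    print(cams,b.x,b.fun)
    r=hullm(b.x)
    for c in cams:
        Y,X=np.nonzero(r[c]);print(c,X.min(),X.max(),Y.min(),Y.max(),r[c].sum())
E
python3 cr.py
```

```text
time_s: 21.92
ee_pos: [581.2, -222.3, 346.0]
ee_rot: [-121.6, 13.5, -52.6]
force: [-0.6, -1.1, -3.4]
gripper_width: 54.5
time_s: 22.55
ee_pos: [581.2, -222.3, 346.0]
ee_rot: [-126.4, -31.8, -23.2]
force: [-0.9, -0.1, -3.9]
gripper_width: 54.4
time_s: 23.18
ee_pos: [581.2, -222.3, 346.0]
ee_rot: [178.6, -59.9, 47.4]
force: [0.1, 0.8, -3.5]
gripper_width: 54.7
[-49.81  19.54  93.07  60.07  83.39 -23.15] [ 581.15 -222.3   346.03] [178.63 -59.88  47.37]
scene 382 426 162 199 817
top 226 262 190 213 607
('scene', 'top') [569.2  245.67  87.86] 0.260355824436064
scene 382 426 161 199 839
top 226 262 190 212 666
('scene',) [572.91 245.13  88.7 ] 0.08680555555555558
scene 382 426 162 199 836
('top',) [568.73 244.93  88.95] 0.14411764705882357
top 226 262 190 212 655
```

```bash
python3 -m jog '0 0 .8 0 2.2 0 .4;0 0 1.7 0 4.4 0 .4;0 0 2.5 -.1 6.6 0 .4;0 0 3.3 -.2 8.8 0 .4;0 0 4.1 -.2 11 0 .4'; python3 -m jog '0 0 .8 0 2.2 0 .4;0 0 1.7 0 4.4 0 .4;0 0 2.5 -.1 6.6 0 .4;0 0 3.3 -.2 8.8 0 .4;0 0 4.1 -.2 11 0 .4'; python3 -m jog '0 0 0 0 1 0 .4;0 0 0 0 1 0 .4;0 0 0 0 1 0 .4'
cat > pl.py <<'E'
from kin import *
np.set_printoptions(precision=2,suppress=True)
s=env.state();print(s['qpos'],s['ee_pos'],s['ee_rot'],s['force'])
C=np.array([570,245,64.]);xb,yb,zb=bframe(88.9).as_matrix().T
T=np.c_[zb,-yb,xb];print('turn',turn(R.from_matrix(T)))
for d,x in ((130,-6),(40,-6),(15,-6),(0,-6),(0,0)): print(d,x,(C+(78.8+d)*zb+(17.6+x)*xb-s['ee_pos'])/25)
c=R.from_euler('xyz',s['ee_rot'],degrees=True).as_matrix()
o=s['ee_pos']+c@[-78.8,0,-17.6]-C;print('bottle origin in cradle x,y,z',o@xb,o@yb,o@zb)
E
python3 pl.py
```

```text
time_s: 23.9
ee_pos: [576.0, 54.3, 346.2]
ee_rot: [179.6, -59.9, 66.9]
force: [0.7, -0.3, -4.3]
gripper_width: 54.3
time_s: 24.52
ee_pos: [570.8, 329.5, 346.1]
ee_rot: [179.6, -59.9, 87.4]
force: [1.2, -0.0, -3.6]
gripper_width: 54.5
time_s: 24.9
ee_pos: [571.1, 352.2, 345.8]
ee_rot: [179.4, -59.9, 87.4]
force: [-0.1, 0.1, -4.2]
gripper_width: 53.6
[  5.23  18.23  95.07  64.35  71.61 -17.13] [571.08 352.2  345.8 ] [179.42 -59.86  87.44] [-0.13  0.15 -4.18]
turn [0.03 0.06 0.39]
130 -6 [ 0.04  0.29 -4.27]
40 -6 [ 0.01 -1.51 -7.39]
15 -6 [ 0.   -2.01 -8.25]
0 -6 [-0.01 -2.31 -8.77]
0 0 [-0.   -2.1  -8.89]
bottle origin in cradle x,y,z -65.82417388084421 2.548056147014817 218.89941740287642
```

Down to 40 mm above the seat, then look.

```bash
python3 -m jog '0 0 .39 0 .2 -2 .4;0 0 .39 0 .29 -4.27 .4;0 0 .39 0 -.6 -5.8 .4;0 0 .39 0 -1.51 -7.39 .4;0 0 .39 0 -1.51 -7.39 .4'; python3 -m jog '0 0 0 0 0 0 .4'; python3 pl.py
python3 - <<'E'
from h import *
p=camera_params('wrist');save(grab_frame('wrist'),'w9.png');save(grab_frame('scene'),'s9.png');save(grab_frame('top'),'t9.png')
P={'w9':('wrist',p),'s9':('scene',None),'t9':('top',None)};I={}
B=bframe(88.9).as_matrix();O=np.array([570,245,64.])
for k,(c,pp) in P.items():
    im=cv2.imread(f'pics/{k}.png');sc=3
    im=cv2.resize(im,None,fx=sc,fy=sc,interpolation=2)
    for q in ([[27,-22,0],[27,22,0],[27,22,114],[27,-22,114]],[[-27,-31,22],[27,-31,22]],[[-27,31,22],[27,31,22]],[[-27,31,0],[-27,-31,0]]):
        cv2.polylines(im,[np.int32(proj(c,np.array(q,float)@B.T+O,pp)*sc+1)],True,(255,0,255),1)
    I[k]=im
    cc=(proj(c,[O+[0,20,40]],pp)[0]*sc).astype(int);print(k,cc)
    P[k]=cc
cr=lambda k,w,h:cv2.resize(cv2.copyMakeBorder(I[k],300,300,300,300,cv2.BORDER_CONSTANT)[300+P[k][1]-h//2:300+P[k][1]+h//2,300+P[k][0]-w//2:300+P[k][0]+w//2],(w,h))
a=np.zeros((600,800,3),np.uint8)
a[:300,:400]=cv2.resize(cr('s9',240,180),(400,300),interpolation=2);a[:300,400:]=cv2.resize(cr('t9',200,150),(400,300),interpolation=2);a[300:,:]=cr('w9',800,300)
cv2.imwrite('pics/c9.png',a)
E
```

```text
time_s: 25.52
ee_pos: [571.4, 312.3, 158.2]
ee_rot: [-180.0, -59.8, 88.6]
force: [0.5, 0.4, -2.9]
gripper_width: 54.2
time_s: 25.65
ee_pos: [572.5, 314.5, 162.8]
ee_rot: [179.1, -60.0, 89.6]
force: [0.2, -0.4, -3.4]
gripper_width: 53.9
[  1.27  30.23 106.48  70.09  66.89 -42.41] [572.55 314.51 162.82] [179.06 -59.97  89.62] [ 0.16 -0.43 -3.43]
turn [0.01 0.09 0.02]
130 -6 [-0.01  1.8   3.05]
40 -6 [-0.05 -0.   -0.07]
15 -6 [-0.06 -0.5  -0.94]
0 -6 [-0.06 -0.8  -1.46]
0 0 [-0.06 -0.59 -1.58]
bottle origin in cradle x,y,z -6.828943545737507 -1.614444560476624 41.563127192810775
w9 [ 947 1065]
s9 [1201  535]
t9 [743 601]
```

View pics/c9.png

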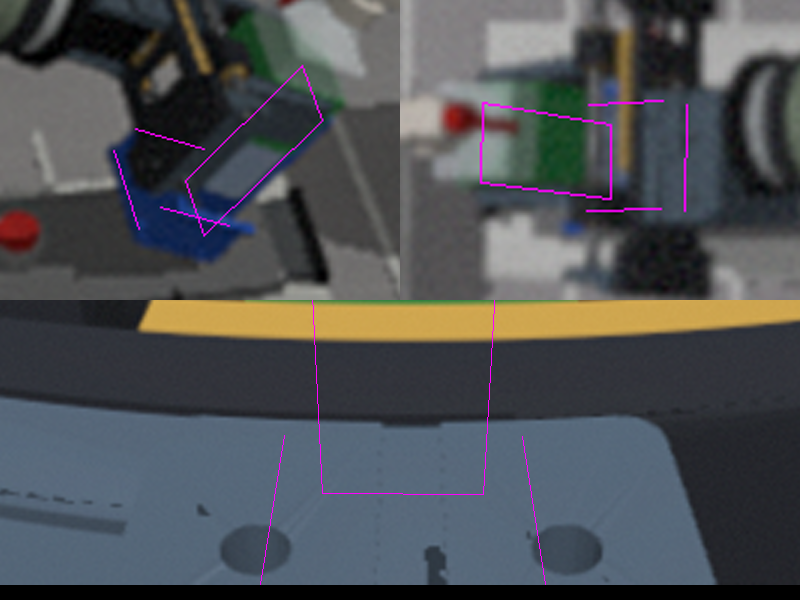

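The overlay lies on the pocket in the scene (150,200) and top (600,155) panels, and the lips sit symmetric about the bottle. I'll lower it slowly.

```bash
python3 -m jog '0 0 0 -.03 -.25 -.45 .4;0 0 0 -.05 -.5 -.92 .4;0 0 0 -.05 -.6 -1.1 .4;0 0 0 -.05 -.68 -1.25 .4;0 0 0 -.05 -.68 -1.25 .4'; python3 pl.py | tail -1;python3 -m jog '0 0 0 0 -.06 -.1 .4;0 0 0 0 -.06 -.1 .4;0 0 0 0 -.06 -.1 .4'; python3 pl.py | tail -1
```

```text
time_s: 26.42
ee_pos: [570.0, 297.8, 129.7]
ee_rot: [179.3, -59.9, 89.5]
force: [1.4, 0.2, -2.9]
gripper_width: 53.7
bottle origin in cradle x,y,z -4.874392737358557 0.6354509025983189 4.534214357231338
time_s: 26.8
ee_pos: [569.9, 296.5, 127.6]
ee_rot: [179.2, -59.9, 89.6]
force: [-0.0, -0.6, -3.4]
gripper_width: 53.6
bottle origin in cradle x,y,z -4.961259629616678 0.5885423907197496 2.105938014552322
```

```bash
for i in 1 2; do python3 -m jog '0 0 0 0 -.02 -.035 .4;0 0 0 0 -.04 -.07 .4;0 0 0 0 -.04 -.07 .4' | grep -E 'force|pos'; python3 pl.py | tail -1;done
```

```text
ee_pos: [569.9, 295.9, 127.1]
force: [-0.8, 0.9, 2.7]
bottle origin in cradle x,y,z -4.995347731443216 0.5428341650098628 1.2630131890925662
ee_pos: [569.8, 295.7, 127.1]
force: [-2.4, 1.8, 8.7]
bottle origin in cradle x,y,z -4.898788369933715 0.5667868717416035 1.1406454833742583
```

```bash
for i in 1 2 3; do python3 -m jog '0 0 0 0 .04 -.02 .4;0 0 0 0 .07 -.04 .4;0 0 0 0 .07 -.04 .4' | grep -E 'force|pos'; python3 pl.py | tail -1;done
```

```text
ee_pos: [570.3, 297.2, 126.3]
force: [-1.8, 0.4, 10.3]
bottle origin in cradle x,y,z -3.2525022849972163 0.12691152969128058 1.162998829982255
ee_pos: [570.7, 298.8, 125.3]
force: [-1.3, 0.5, 10.3]
bottle origin in cradle x,y,z -1.347246896689051 -0.2467003604509611 1.191131648991721
ee_pos: [570.8, 300.3, 124.6]
force: [-1.8, -1.7, 13.3]
bottle origin in cradle x,y,z 0.293444796934352 -0.2929196997321446 1.32364542245526
```

```bash
python3 -m jog '0 0 0 0 .07 -.04 .4;0 0 0 0 .07 -.04 .4' | grep -E 'force|pos'; python3 pl.py | tail -1; python3 -m jog '0 0 0 0 .07 .0 .62;0 0 0 0 .07 0 .7;0 0 0 0 .07 0 .8;0 0 0 0 .07 0 .95;0 0 0 0 .07 0 1'; python3 -m jog '0 0 0 0 0 0 1;0 0 0 0 0 0 1'; python3 -m jog '0 0 0 0 -.8 .46 1;0 0 0 0 -1.8 1 1;0 0 0 0 -3 1.7 1;0 0 0 0 -4.5 2.6 1;0 0 0 0 -6 4 1'
```

```text
ee_pos: [570.9, 302.0, 124.3]
force: [-2.8, -4.1, 15.9]
bottle origin in cradle x,y,z 1.9682047385724055 -0.3990738755568993 1.8855302709854662
time_s: 29.55
ee_pos: [569.9, 303.2, 119.8]
ee_rot: [179.3, -59.9, 89.6]
force: [0.3, -0.2, -1.0]
gripper_width: 89.2
time_s: 29.8
ee_pos: [569.9, 303.2, 120.0]
ee_rot: [179.2, -59.9, 89.6]
force: [-0.2, -0.3, 0.0]
gripper_width: 91.4
time_s: 30.42
ee_pos: [569.4, 150.8, 220.8]
ee_rot: [179.4, -59.8, 89.4]
force: [0.7, 0.5, 0.2]
gripper_width: 91.3
```

Run:
```python
from h import *
p=camera_params('wrist');save(grab_frame('wrist'),'wf.png');save(grab_frame('scene'),'sf.png');save(grab_frame('top'),'tf.png')
B=bframe(88.9).as_matrix();O=np.array([570,245,64.]);I={}
body=[[[sx*27,sy*27,z] for sx,sy in((-1,-1),(-1,1),(1,1),(1,-1))] for z in(0,115)]+[[[-46,y,z] for y,z in((-11,160),(11,160),(11,181),(-11,181))]]
for k,c,pp in (('wf','wrist',p),('sf','scene',None),('tf','top',None)):
    im=cv2.resize(cv2.imread(f'pics/{k}.png'),None,fx=4,fy=4,interpolation=2)
    for q in body: cv2.polylines(im,[np.int32(proj(c,np.array(q,float)@B.T+O,pp)*4+2)],True,(255,0,255),1)
    x,y=(proj(c,[O+B@[0,0,90]],pp)[0]*4).astype(int);w,h=(800,600) if c=='wrist' else (320,240)
    y=min(max(y,h//2),1600-h//2);I[k]=cv2.resize(im[y-h//2:y+h//2,max(x-w//2,0):x+w//2],(400,300))
cv2.imwrite('pics/cf.png',np.vstack([np.hstack([I['sf'],I['tf']]),np.hstack([I['wf'],cv2.resize(cv2.imread('pics/tf.png')[100:250,200:400],(400,300),interpolation=2)])]))
```

```text
(no output)
```

View pics/cf.png

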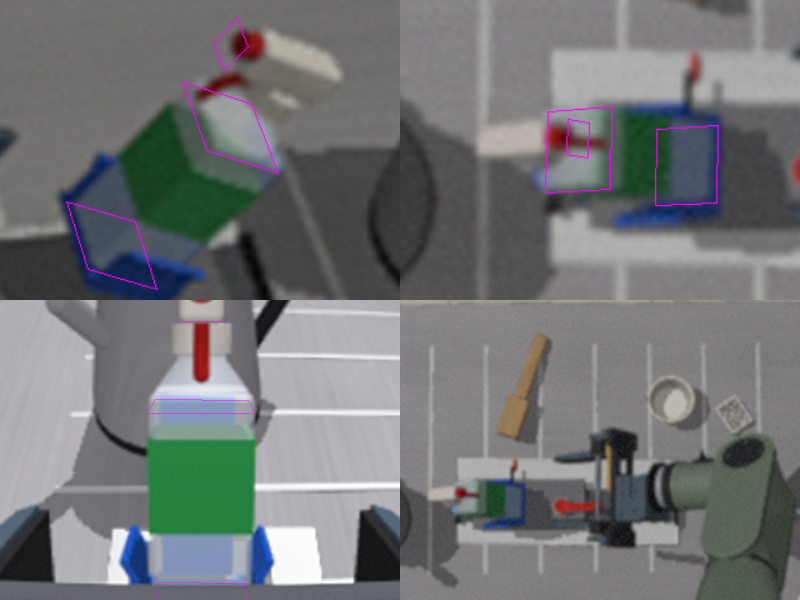

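The wrist view shows the bottle standing between the cheeks, straight. Its nozzle, at (552,135) in the top panel, lies left of the predicted (578,138). I'll quantify that before handing in.

Run:
```python
from h import *
np.set_printoptions(precision=1,suppress=True)
pw={'w6':np.load('w6.npy',allow_pickle=True).item(),'wf':camera_params('wrist')}
def red(f,c,box):
    h=cv2.cvtColor(cv2.imread(f'pics/{f}.png'),cv2.COLOR_BGR2HSV);m=((h[...,0]<8)|(h[...,0]>172))&(h[...,1]>120)&(h[...,2]>50)
    k=np.zeros_like(m);x,y,w,hh=box;k[y:y+hh,x:x+w]=1;m&=k
    print(f); 
    for r in m[y:y+hh,x:x+w]: print(''.join('#' if v else '.' for v in r))
    return m
def box(c,P,p,r): 
    u=proj(c,[P],p)[0];return int(u[0]-r),int(u[1]-r),2*r,2*r
for nm,ph,O,V in (('rack',45.6,[555,-297,50.],(('scene5','scene',None,10),('top0','top',None,10),('w6','wrist',pw['w6'],16))),('cradle',88.9,[570,245,64.],(('sf','scene',None,11),('tf','top',None,11),('wf','wrist',pw['wf'],24)))):
    B=bframe(ph).as_matrix();N=O+B@[-46,0,170.5]
    print(nm,'pred nozzle',N)
    for f,c,p,r in V:
        b=box(c,N,p,r);red(f,c,b);print('box',b,'pred',proj(c,[N],p)[0])
```

```text
rack pred nozzle [ 586.8 -264.6  220.7]
scene5
....................
....................
....................
....................
....................
....................
...........#........
.......#####........
......#####.........
............#####...
...........######...
...........#####....
..........#####.....
...........###......
...........##.......
....................
....................
.........##.........
..........#.........
....................
box (207, 169, 20, 20) pred [217.1 179.4]
top0
....................
....................
....................
....................
....................
....................
....................
....................
.......##...........
.......###..........
......#####.........
.......###..........
........##..........
........##..........
.........##.........
.........##.........
..........#.........
....................
....................
....................
box (399, 179, 20, 20) pred [409.7 189.9]
w6
................................
................................
................................
......................
[... 3813 characters left out ...]
......................
................................................
........................######..................
........................######..................
........................######..................
........................######..................
........................######..................
........................######..................
........................######..................
.......................#######..................
.......................#######..................
.......................#######..................
.......................########.................
.......................########.................
box (291, 87, 48, 48) pred [315.3 111.1]
```

Run:
```python
from h import *
np.set_printoptions(precision=1,suppress=True)
pw={'w6':np.load('w6.npy',allow_pickle=True).item(),'wf':camera_params('wrist')}
def tri(obs):
    A=np.zeros((3,3));b=np.zeros(3)
    for c,u,v,p,w in obs:
        o,d=ray(c,u,v,p);d/=np.linalg.norm(d);M=(np.eye(3)-np.outer(d,d))*w;A+=M;b+=M@o
    return np.linalg.solve(A,b)
for nm,ph,O,a,b,w,p in (('rack',45.6,[555,-297,50.],(220.7,180.1),(407.4,189.4),(319.9,172.5),'w6'),('cradle',88.9,[570,245,64.],(419.6,148.1),(230.3,196.2),(317.7,103.8),'wf')):
    B=bframe(ph).as_matrix()
    for obs in ([('scene',*a,None,1),('wrist',*w,pw[p],3)],[('scene',*a,None,1),('top',*b,None,1),('wrist',*w,pw[p],3)],[('top',*b,None,1),('wrist',*w,pw[p],3)],[('scene',*a,None,1),('top',*b,None,1)]):
        P=tri(obs);print(nm,P,'local',B.T@(P-O))
print(env.state()['force'],env.state()['time_s'])
```

```text
rack [ 590.5 -256.4  219.1] local [-38.    3.  173.4]
rack [ 589.8 -257.   219.5] local [-38.9   3.1 173.3]
rack [ 589.3 -257.9  220.4] local [-40.2   2.9 173.5]
rack [ 588.9 -256.6  218.8] local [-38.8   4.1 172.4]
cradle [573.6 300.5 236.5] local [-38.1  -2.5 177.2]
cradle [573.  300.7 236.3] local [-37.8  -1.9 177.1]
cradle [572.6 300.5 237. ] local [-38.4  -1.6 177.6]
cradle [571.5 301.4 231.6] local [-34.9  -0.4 173.4]
[0.6 0.8 0.2] 30.575
```

```bash
python3 -m jog '0 0 0 0 -1 1 1;0 0 0 0 -1 1 1;0 0 0 0 -1 1 1'; python3 -c "
from workcell import env
print(env.job_done())"
```

```text
time_s: 30.95
ee_pos: [569.2, 128.8, 244.0]
ee_rot: [179.5, -59.9, 89.4]
force: [1.2, 0.5, -0.3]
gripper_width: 91.1
the job is handed in; nothing more can be done
None
```

The whole sequence is done and handed in at about 31 s; no verdict was reported.

- **Rest and lever:** I swung the lever out, which dragged the rest about 10 mm towards the mark. I then slid the rest to the mark and swung the lever back. My first closing try used the wrong arc and the knob slipped out of the grip; I gripped it again and closed it correctly. The last views show the lever locked and the pointer at the mark.
- **Bottle:** I took it from the rack, held it at about 2.51 rad from upright for over 1 s, and lowered it into the pocket until I felt the floor. I then slid it against the back plate and released it.

**Last checks:**
- The wrist view shows the bottle straight between the cheeks.
- The nozzle position in the pocket matches its position in the rack, front to back, to about 1–2 mm (up to 4 mm from one camera pair). Sideways it differs by about 5 mm.
- Lengthwise the nozzle reads about 4 mm higher in the pocket than in the rack. The limit is 6 mm. The floor contact came at only 1–2 mm by my estimate, so I put the difference down to pose error, but I could not confirm that.
- The kettle, ramekin, filter and brush were not touched as far as I could see; I did not re-measure them.

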